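# Fetch the lens carrier out of the deep well with the T-foot picker

### The job

Take the T-foot picker from its stand, reach down the deep well with it, feel gently for the slot in the carrier's turnable cap, hook the carrier with a part turn and draw it out of the well. Set the carrier down upright in the shallow square nest, unhook the picker and hang it back in its stand. Do not touch the carrier with the gripper, never press or pull on it hard (a kilo of force is already too much), and leave the lens barrel, the loupe and the swab jar where they stand.

Things in the scene. Friction and masses are not known exactly. Their poses are not given: they have to be found in the camera images.
- picker: The loose picker, 0.15 kg, hanging upright in the stand. Origin: centre of the underside of its round steel collar (42 mm diameter, 6 mm thick); z up its axis. Above the collar a black square handle, 24 x 24 mm, sides along the picker's x and y, from 6 to 58 mm above the origin: grip it there. Below it a sleeve of 13 mm diameter, 60 mm long, with a sprung rod of 7 mm diameter in it.
- picker_foot (a point): Underside of the T foot at the rod's lower end while the rod is fully out, 125 mm below the picker's origin, on its axis. The foot is a bar 21 mm long along the picker's x, 6 mm wide, 5 mm high. Rod and foot cannot turn in the sleeve but slide up into it, 16 mm at most (this point does not follow): 1.2 N starts it, then 0.3 N more per mm, solid at 16 mm.
- carrier: The part to fetch, 0.21 kg give or take 20 percent: a hollow square aluminium cup, 50 x 50 x 30 mm, sides along its x and y, with a flat round steel cap (48 mm diameter, 5 mm thick) on top. Origin: centre of the underside, z up. Below the cap is a free space 26 mm deep and 42 mm square in which the T foot can turn.
- carrier_top (a point): Centre of the cap's top face, 35 mm above the carrier's origin, axes as the carrier's. Here is a straight slot through the cap, 27 x 10 mm. The cap turns stiffly on the cup (about 0.12 N m) and this frame does not follow it: the slot's long axis lies at an unknown angle, anywhere within 0.8 rad either way of the carrier's x axis.
- well: The fixed deep well: an upright square grey tube on a 100 x 100 x 8 mm foot plate. Origin: centre of the underside of the foot; z up. The bore is 58 x 58 mm, sides along its x and y, walls 6 mm; its rim is 125 mm above the origin, its floor 8 mm above the origin. The carrier stands on that floor at the start, its sides nearly along the bore's.
- stand: The fixed picker stand: an aluminium plate 80 x 80 x 8 mm on four posts over a 90 x 90 mm foot. Origin: centre of the underside of the foot; z up, sides along x and y.
- stand_top (a point): Centre of the 28 x 28 mm square through hole in the stand's plate, at the plate's top face, 140 mm above the work surface. The picker hangs with its rod down through this hole and its collar lying on the plate; the T foot passes the hole at any angle.
- nest: The fixed nest for the carrier: a shallow open square tray, 78 x 78 mm outside, 68 x 68 mm inside, walls 5 mm, 14 mm high. Origin: centre of the underside; z up, sides along x and y.
- nest_in (a point): Centre of the nest's inner floor, 5 mm above the work surface.
- lens_5: Bystander: a loose black lens barrel, 53 mm diameter, 34 mm high; origin at the centre of its underside.
- loupe: Bystander: a loose black eye loupe, 36 mm diameter, 36 mm high; origin at the centre of its underside.
- swab_jar: Bystander: a loose clear jar of swabs, 58 mm diameter, 84 mm high; origin at the centre of its underside.
Mind the look-alikes: they are no part of the job. Leave any green, pink or red look-alike of the picker alone.

How it is judged (in metres and radians):
On the way, in this order (a step that is already met when the one before it is completed fails the run):
1. the carrier is drawn up clear of the well's rim, hanging on the picker (z of carrier in the frame of well above 0.126 m and contact force between picker and carrier above 0.5 N), for 0.1 s.
2. the carrier stands in the nest and the picker's foot is out of it (horizontal distance between carrier and nest_in below 0.014 m and z of carrier in the frame of nest_in below 0.004 m and angle between carrier's own z axis and vertical below 0.08 rad and distance between picker and carrier above 0.162 m), for 0.1 s.
At the end, for the whole second after the job is handed in: The carrier stands upright (within 0.08 rad) and at rest on the nest's inner floor (within 4 mm in height, its centre within 14 mm of the nest's centre), and the picker hangs upright and at rest in the stand with its collar on the plate (within 4 mm in height, 14 mm sideways) (horizontal distance between carrier and nest_in below 0.014 m and z of carrier in the frame of nest_in below 0.004 m and angle between each of carrier, picker's own z axis and vertical below 0.08 rad and linear speed of each of carrier, picker below 0.02 m/s and horizontal distance between picker and stand_top below 0.014 m and z of picker in the frame of stand_top between -0.004 and 0.004 m); the robot touches nothing.
It fails at once if the gripper or arm touches the carrier (contact force between any of the fingers, the arm and carrier above 0.5 N).
It fails at once if the picker presses or pulls on the carrier with more than 12 N (contact force between picker and carrier above 12 N).
It fails at once if the lens barrel, the loupe or the swab jar is moved by more than 20 mm (distance of any of lens_5, loupe, swab_jar from where it was at the start of the episode above 0.02 m).
It also fails if it takes over 72 s, if anything falls off the work surface, if the arm or the gripper's body presses on something with over 40 N, if the wrist force passes 120 N, or if a joint passes its speed limit or range.

### The arm

A 6-joint arm with a two-finger parallel gripper is mounted at the origin on a cart in front of the work surface, level with it; the furniture and walls round the work are solid. World frame = base frame: x ahead of the robot, y to its left, z up, the work surface at z = 0. Lengths are in mm, angles in rad, forces in N, time in s.
With the tool pointing down it reaches from about 350 to 875 mm from the base axis. Payload 15.5 kg.
Tool frame: the origin (TCP) lies on the centre line of the jaws, within the pads' length; the fingertips stand 25 mm ahead of it and the grasp point (between the pads) lies 6 mm ahead of it; z points along the fingers, y is the line along which they close (so a half turn about z gives the same grasp; the last joint's range is limited). The gripper opens to 85 mm and grips with 20 to 120 N. Pads are 22 mm wide; open, the fingers measure 114 mm over their backs; the gripper's body (76 mm by 85 mm) begins 54 mm behind the grasp point. The pads swing forward as they close: fully open they stand 13 mm farther back than shut.
Start: joints at [-1.413, 0.494, 1.345, -0, 1.302, -0.096], TCP at [156.929, -604.979, 256.277] pointing down, gripper open.
Joint ranges: [-2.91, 2.91], [-0.82, 2.16], [0.22, 2.67], [-1.22, 4.37], [0.12, 2.79], [-3.08, 3.08]. Speed limits (rad/s): [1.89, 1.89, 2.57, 3.01, 3.01, 3.01].

### API

Orientations are given as [roll, pitch, yaw] about the fixed x, y, z axes, in that order (R = Rz(yaw) Ry(pitch) Rx(roll)).
In Python, from rig import * gives the robot as it stands.
- The arm moves only by the tool move_arm, never from a script. Its argument "increments" is a list of rows, each a list of 2 entries, a list of its own where there are three numbers: the shift along the tool's x, y, z as a fraction of full scale, then the turn, a rotation vector about the tool's x, y, z as a fraction of full scale. In form: [[[dx, dy, dz], [rx, ry, rz]], ...]. A call has 1 to 20 rows; each row shifts and turns the commanded pose from where the row before left it, along the tool's axes as they then stand; what a row does not reach is not made up. Full scale, the value 1, is 200 mm for a shift and 60 degrees for a turn. A row lasts 1/12 s, in which the tool goes at most 41.7 mm and 7.16 degrees, less where a joint would pass 70% of its speed; a pose out of reach is approached as far as the arm can. A call with a number of a shift or a turn outside -1 to 1 is refused whole. A call with a gripper value outside its range is refused whole. "grip" is the gripper's target within -1 to 1 (shut at 1, half-way at 0, fully open at -1), set as the call begins (left out, the last holds). The fingers move at their own pace and stop on an object; "newtons" is the grip in N (left out, the last holds). Time passes only in rows, so rows that do not move let the fingers close. It gives the time, the measured TCP pose, the force, the opening and the grip force at its end, in the units of the state.
- state(): the state, without advancing time (a new reading comes with each control period).
- get_image(name): name is "scene" or "top"; returns (picture, depth): 420x560x3 uint8, red, green, blue; 420x560 float32, mm along the optical axis (not along the pixel's ray), 0 where there is no reading.
- get_calibration(name): a dict with "camera_matrix" (3x3 intrinsics, pixels), "xyz" and "attitude" of the camera in the world. Camera axes: x right, y up, looking along -z (the intrinsics and any distortion apply to the point x, -y, -z); pixel columns grow to the right and rows downward; lengths in mm; the calibration is good to about 2 mm. A picture is of the moment at which its call begins. get_calibration takes no time and is no camera call.
- finish_job(): hands the job in; it is judged then, once.
The state is a dict: "clock": time; "qpos": joint angles; "qvel": joint speeds; "effort": joint torques, N m; "ee_pos": TCP position; "ee_rot": TCP orientation; "force": force on the tool from outside, world axes, zero at the start; "ft_torque": the same for the moment, N m; "grip_width": opening from 0.0 (shut) to 1.0 (fully open); "finger_force": force on a finger pad.
Only numpy, scipy, OpenCV 4.12 (cv2) and the standard library are available. Lean on these libraries where they do the work, as an engineer would, in place of code of your own. Each camera call takes 0.05 s, during which the arm holds its last target. There are 200 camera calls.

## Working session

There is one attempt and no reset: what is moved stays moved. The work goes in short steps, Python scripts to look and compute and a tool call to move; the robot and the scene stay as the last step left them, time stands still between calls to the robot, and variables do not carry over. Pictures are saved under pics/ and viewed, at most 10 in all, crops included, and the job is handed in when it is done.

Besides the shell and the picture viewer there is one more tool, called after ">>>" by a JSON object that holds its "api" and its "payload", one argument or row to a line. move_arm: Moves the arm, as the interface text tells. Shift numbers are shares of 200 mm and turn numbers shares of 60 degrees, none past 1 either way. Its arguments: {"type":"object","properties":{"increments":{"type":"array","items":{"type":"array"}},"grip":{"type":"number"},"newtons":{"type":"number"}},"required":["increments"]}

```bash
mkdir -p pics
cat > h.py <<'E'
from rig import *
import numpy as np, cv2
from scipy.spatial.transform import Rotation as R
def cal(n):
    c=get_calibration(n); return np.array(c["camera_matrix"]),np.array(c["xyz"],float),R.from_euler('xyz',c["attitude"]).as_matrix()
def cloud(n,d):
    K,t,A=cal(n); v,u=np.mgrid[:d.shape[0],:d.shape[1]]
    p=np.stack([(u-K[0,2])/K[0,0]*d,-(v-K[1,2])/K[1,1]*d,-d],-1)
    return p@A.T+t
E
python3 - <<'E'
from h import *
for n in("top","scene"):
    im,d=get_image(n); np.savez(f"{n}0.npz",im=im,d=d); print(get_calibration(n))
    cv2.imwrite(f"pics/{n}0.png",cv2.resize(im[...,::-1],(800,600),interpolation=cv2.INTER_CUBIC))
print(state())
E
```

```text
{'camera_matrix': array([[519.20565254,   0.        , 285.30317863],
       [  0.        , 519.20565254, 204.3846987 ],
       [  0.        ,   0.        ,   1.        ]]), 'xyz': array([ 344.97129287,   82.09726699, 1123.90050798]), 'attitude': array([ 0.15788444, -0.00634388, -1.54678172])}
{'camera_matrix': array([[507.11746346,   0.        , 277.58795292],
       [  0.        , 507.11746346, 210.58004719],
       [  0.        ,   0.        ,   1.        ]]), 'xyz': array([-161.74915839,  432.41742205,  750.57001002]), 'attitude': array([ 0.87654755, -0.02173844, -2.02738956])}
{'clock': 0.1, 'qpos': array([-1.41243605e+00,  4.94121266e-01,  1.34603794e+00, -1.82259072e-05,
        1.30249898e+00, -9.54876571e-02]), 'qvel': array([ 2.91317028e-03, -7.79236391e-04, -5.80119768e-05, -5.38240110e-04,
       -1.33051968e-03, -1.31223862e-04]), 'effort': array([ 1.74302386e-03, -8.83589315e+01, -3.84562898e+01, -1.88493477e-04,
        5.20830421e-03,  6.54184623e-05]), 'ee_pos': array([ 156.91729224, -604.69085552,  255.77030981]), 'ee_rot': array([-3.14053029e+00, -8.41025900e-05,  2.53852726e-01]), 'force': array([ 0.06878744,  0.44714655, -1.06317944]), 'ft_torque': array([-0.00405007,  0.04735939,  0.00863717]), 'finger_force': 0.0, 'grip_width': 1.0024226263709217}
```

View pics/top0.png

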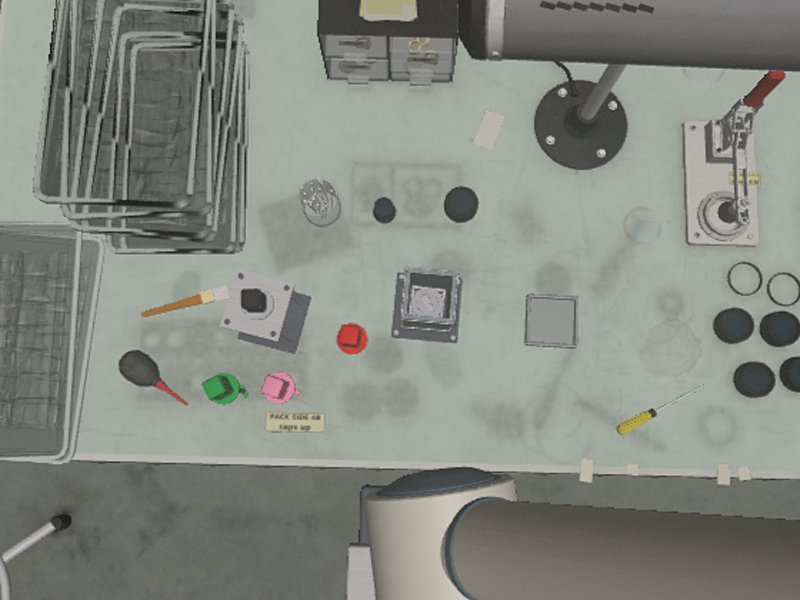

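View pics/scene0.png

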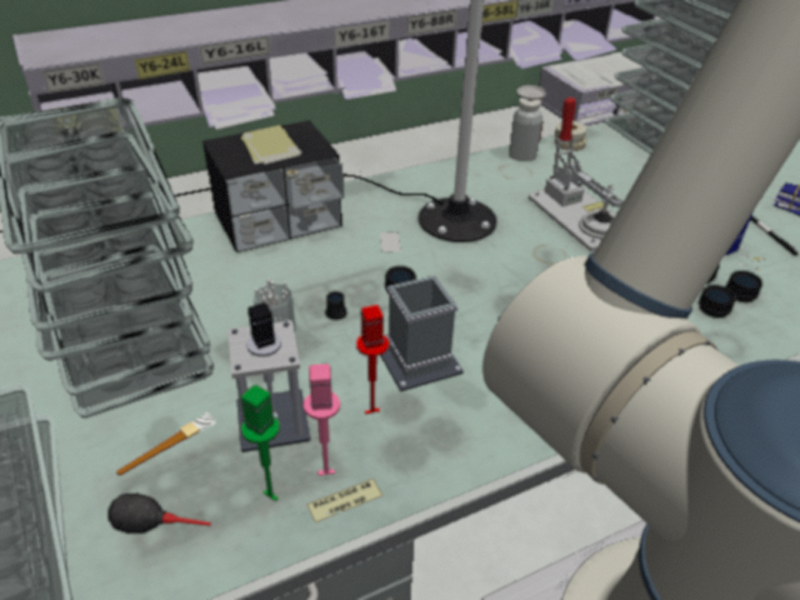

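Run:
```python
from h import *
z=np.load("top0.npz"); im,d=z["im"],z["d"]; P=cloud("top",d)
def box(name,u0,u1,v0,v1,z0,z1):
    # pixel ranges in 800x600 picture
    s=.7; Q=P[int(v0*s):int(v1*s),int(u0*s):int(u1*s)].reshape(-1,3); q=Q[(Q[:,2]>z0)&(Q[:,2]<z1)]
    r=cv2.minAreaRect(q[:,:2].astype(np.float32)); print(name,len(q),np.median(q[:,2]).round(1),r,q.mean(0).round(1))
box("table",480,520,330,400,-20,20)
box("plate",215,312,265,355,132,144)
box("handle",215,312,265,355,185,210)
box("collar",215,312,265,355,143.5,150)
box("well rim",385,470,260,345,115,135)
box("well foot",385,470,260,345,3,14)
box("cap",410,448,280,320,30,60)
box("nest rim",520,585,285,355,9,20)
box("nest floor",520,585,285,355,3,8)
box("red",330,372,315,360,100,260)
box("pink",255,300,365,405,100,260)
box("green",200,250,365,410,100,260)
box("jar",295,345,175,230,20,120);box("loupe",370,400,190,228,15,60);box("lens",440,482,180,225,15,60)
s=.7
c=[im[int(v0*s):int(v0*s)+70,int(u0*s):int(u0*s)+70][...,::-1] for u0,v0 in((215,260),(380,255),(505,270))]
c=[cv2.resize(x,(400,400) if i==1 else (200,200),interpolation=cv2.INTER_CUBIC) for i,x in enumerate(c)]
cv2.imwrite("pics/c0.png",np.hstack([c[1],cv2.resize(np.vstack([c[0],c[2]]),(200,400))]))
a=im[190:235,280:325]; cv2.imwrite("pics/cap0.png",cv2.resize(a[...,::-1],(540,540),interpolation=cv2.INTER_CUBIC))
```

```text
table 1396 1.8 ((418.34613037109375, -62.32061004638672), (106.29399871826172, 60.35569381713867), 0.8603846430778503) [418.  -61.8   1.8]
plate 1349 139.7 ((479.90130615234375, 280.83001708984375), (81.01556396484375, 80.60543823242188), 76.7472152709961) [478.4 279.8 139.7]
handle 194 196.9 ((480.1130676269531, 278.41815185546875), (24.57010841369629, 24.934635162353516), 1.0753276348114014) [479.9 277.8 196.4]
collar 165 145.7 ((481.4390869140625, 279.7663269042969), (77.60946655273438, 74.44499969482422), 76.39302825927734) [476.3 274.6 145.8]
well rim 587 124.0 ((501.1141662597656, 49.82363510131836), (74.01508331298828, 74.64204406738281), 86.15105438232422) [500.2  49.8 123.7]
well foot 1069 6.7 ((510.0815734863281, 49.83972930908203), (128.1210479736328, 129.8233642578125), 1.4298635721206665) [495.   53.6   6.9]
cap 468 42.1 ((507.5139465332031, 49.066410064697266), (54.40418243408203, 49.90732192993164), 89.87730407714844) [508.5  50.2  42. ]
nest rim 359 13.2 ((484.4898986816406, -139.02639770507812), (78.4395751953125, 78.24919128417969), 87.92041015625) [ 483.6 -139.2   
[... 263 characters left out ...]
375) [435.9 151.3 158.3]
pink 393 161.8 ((369.9046936035156, 245.194091796875), (35.20805740356445, 40.82524490356445), 71.48153686523438) [370.2 243.6 157.6]
green 429 163.1 ((368.4288330078125, 317.6793212890625), (39.69686508178711, 34.264381408691406), 0.5471144914627075) [367.5 316.1 158.1]
jar 559 55.1 ((652.3338012695312, 215.09814453125), (59.16904830932617, 56.31570816040039), 3.461998224258423) [651.1 215.8  53.5]
loupe 174 31.5 ((648.2471923828125, 118.65162658691406), (29.373525619506836, 28.157855987548828), 47.05271911621094) [648.  119.   30.4]
lens 469 29.8 ((658.1823120117188, 1.690042495727539), (49.68849563598633, 49.96005630493164), 0.5569918155670166) [657.8   1.4  29.4]
```

View pics/cap0.png

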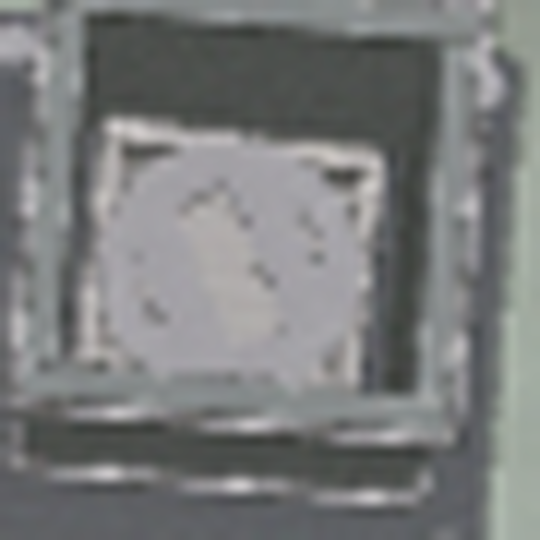

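View pics/c0.png

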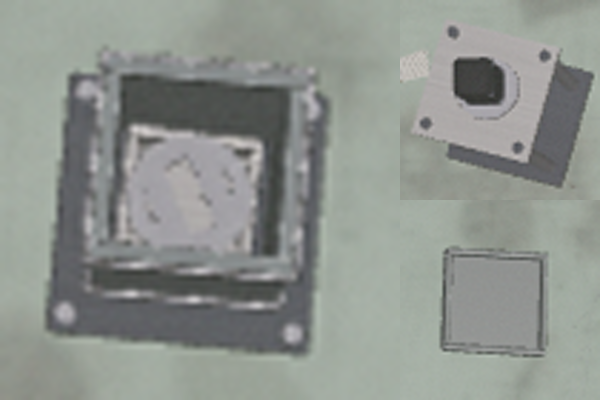

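The images show the stand at about (265,305), the well at (428,300) and the nest at (552,320) in the top view. In the cap crop the slot runs roughly from (212,205) to (262,335). I'm turning and lifting first, then I'll measure the slot.

>>> {"api": "move_arm", "payload": {
  "increments": [
    [[0,0,-0.03],[0,0,-0.116]],
    [[0,0,-0.03],[0,0,-0.116]],
    [[0,0,-0.03],[0,0,-0.116]],
    [[0,0,-0.03],[0,0,-0.116]],
    [[0,0,-0.03],[0,0,-0.116]],
    [[0,0,-0.03],[0,0,-0.116]],
    [[0,0,-0.03],[0,0,-0.116]],
    [[0,0,-0.03],[0,0,-0.116]],
    [[0,0,-0.03],[0,0,-0.116]],
    [[0,0,-0.03],[0,0,-0.116]],
    [[0,0,-0.03],[0,0,-0.116]]
  ],
  "grip": -1
}}

```text
clock: 1.02
ee_pos: [156.9, -604.8, 322.2]
ee_rot: [-3.141, -0.001, 1.596]
force: [-0.7, -0.5, 1.2]
grip_width: 0.996
finger_force: 0.0
```

Run:
```python
from h import *
z=np.load("top0.npz"); im,d=z["im"],z["d"]; P=cloud("top",d)
W=P[190:235,280:325]
np.set_printoptions(linewidth=250)
print(W[12:34,5:34,2].round(0).astype(int))
K,t,A=cal("top")
def ray(u,v,h):
    r=A@np.array([(u-K[0,2])/K[0,0],-(v-K[1,2])/K[1,1],-1]); return t+r*(h-t[2])/r[2]
for x,y in((212,205),(262,335),(238,270)): print(ray(280+x/12-.5,190+y/12-.5,43))
H=P[182:249,150:219].reshape(-1,3); q=H[H[:,2]>193]; print(len(q),cv2.minAreaRect(q[:,:2].astype(np.float32)))
```

```text
[[ 124  111    8    7   37   25   30   28   32   41   44   41   43   41   47   41   46   43   39   40   41   38   43   39   38   38   13   17   16]
 [ 126   89   11   36   38   14   18   15   44   43   39   41   45   41   45   45   44   43   45   41   41   35   40   38   36   40   39    8   10]
 [ 126   63   10   35   37   11   44   43   43   42   43   43   42   38   46   39   43   41   44   39   40   43   28   31   33   38   39    5   10]
 [ 125   38    7   38   37   38   41   41   39   41   43   45   39   46   45   42   39   44   44   45   42   42   46   19   25   40   37    8   17]
 [ 124   11    9   40   37   44   42   44   44   43   43   41   42   12   42   41   42   44   43   44   43   44   42   41   12   39   38    7   18]
 [ 124    8    9   39   43   41   43   44   41   43   15   10   12   18   13   45   42   44   40   42   45   41   41   44   21   35   36    9   21]
 [ 125    9    5   40   41   44   43   42   46   42 1124   10   14   15    7   42   40   41   43   44   43   39   42   39   43   35   38   11   27]
 [ 123   10    6   46   40   44   41   39   41   42   42   10   
[... 1684 characters left out ...]
6   36    5    7   25   69]
 [ 126  125  122  126  125  124  123  126  126  127  121  124  124  123   43   43   44   42   40   46   43   15    6   35   36    6    7   33   71]
 [ 125  124  126  128  123  125  124  128  125  125  124  123  126  126  122  126  124  122  124  125  125  124  125  126  125    7    6   32   78]
 [ 124  125  123  126  126  126  126  125  125  125  127  124  128  126  126  126  125  127  127  124  125  124  122  126  124  121  123  127  125]]
[513.1154497   54.27287082  43.        ]
[490.31643613  45.05351384  43.        ]
[501.70171315  49.48039572  43.        ]
197 ((422.7550048828125, 182.95669555664062), (253.0515899658203, 29.26775360107422), 58.95773696899414)
```

Run:
```python
from h import *
z=np.load("top0.npz"); im,d=z["im"],z["d"]; P=cloud("top",d); K,t,A=cal("top")
def onplane(m,h):
    v,u=np.nonzero(m); r=np.stack([(u-K[0,2])/K[0,0],-(v-K[1,2])/K[1,1],-np.ones(len(u))],-1)@A.T
    return (t+r*((h-t[2])/r[:,2])[:,None])[:,:2]
Z=P[...,2]; m=np.zeros(Z.shape,bool); m[206:219,293:304]=(Z[206:219,293:304]<25); n,l=cv2.connectedComponents(m.astype(np.uint8),connectivity=4)
k=np.argmax(np.bincount(l[l>0])); m=l==k
q=onplane(m,40.5); c=q.mean(0); w,V=np.linalg.eigh(np.cov((q-c).T)); a=V[:,1]
print("slot",len(q),c,np.degrees(np.arctan2(a[1],a[0])),np.sqrt(12*w),cv2.minAreaRect(q.astype(np.float32)))
# cap/cup: points at 36-50
m=np.zeros(Z.shape,bool); m[200:222,281:313]=True; m&=(Z>34)&(Z<50); q=onplane(m,40); print("carrier",cv2.minAreaRect(q.astype(np.float32)))
m=np.zeros(Z.shape,bool); m[190:230,155:205]=True; m&=(Z>192)&(Z<203); q=onplane(m,198);print("handle",m.sum(),q.mean(0),cv2.minAreaRect(q.astype(np.float32)))
for n,(a,b,c,e,h0,h1,h) in dict(wellrim=(180,245,270,330,119,131,125),nest=(198,250,362,412,9,20,14),plate=(184,250,150,220,133,144,140)).items():
    m=np.zeros(Z.shape,bool); m[a:b,c:e]=True; m&=(Z>h0)&(Z<h1); q=onplane(m,h)
    print(n,cv2.minAreaRect(q.astype(np.float32)))
```

```text
slot 54 [501.80358315  50.6518451 ] -158.9412072132387 [ 9.37444192 26.21714165] ((501.9854431152344, 50.722389221191406), (25.61314582824707, 9.039077758789062), 22.75213050842285)
carrier ((506.7284851074219, 51.50421142578125), (53.871299743652344, 47.125667572021484), 86.2331314086914)
handle 179 [479.9755641  278.11735225] ((480.0864562988281, 277.30926513671875), (24.306264877319336, 23.337038040161133), 3.390062093734741)
wellrim ((500.37628173828125, 50.00210189819336), (73.69398498535156, 74.23191833496094), 86.1497802734375)
nest ((484.24481201171875, -138.5499267578125), (78.46823120117188, 78.19441986083984), 88.22246551513672)
plate ((479.5506896972656, 280.2854919433594), (81.41001892089844, 80.14691162109375), 76.84292602539062)
```

>>> {"api": "move_arm", "payload": {
  "increments": [
    [[0.12,0.16,0],[0,0,0]],
    [[0.12,0.16,0],[0,0,0]],
    [[0.12,0.16,0],[0,0,0]],
    [[0.12,0.16,0],[0,0,0]],
    [[0.12,0.16,0],[0,0,0]],
    [[0.12,0.16,0],[0,0,0]],
    [[0.12,0.16,0],[0,0,0]],
    [[0.12,0.16,0],[0,0,0]],
    [[0.12,0.16,0],[0,0,0]],
    [[0.12,0.16,0],[0,0,0]],
    [[0.18,0.01,0],[0,0,0]],
    [[0.18,0.01,0],[0,0,0]],
    [[0.18,0.01,0],[0,0,0]],
    [[0.18,0.01,0],[0,0,0]],
    [[0.18,0.01,0],[0,0,0]],
    [[0.18,0.01,0],[0,0,0]],
    [[0.18,0.01,0],[0,0,0]],
    [[0.18,0.01,0],[0,0,0]],
    [[0.18,0.01,0],[0,0,0]],
    [[0.18,0.01,0],[0,0,0]]
  ]
}}

```text
clock: 2.68
ee_pos: [484.9, 3.2, 322.2]
ee_rot: [-3.141, -0.0, 1.59]
force: [1.6, 0.2, -0.7]
grip_width: 0.997
finger_force: 0.0
```

>>> {"api": "move_arm", "payload": {
  "increments": [
    [[0.17,0,0],[0,0,0]],
    [[0.17,0,0],[0,0,0]],
    [[0.17,0,0],[0,0,0]],
    [[0.17,0,0],[0,0,0]],
    [[0.17,0,0],[0,0,0]],
    [[0.17,0,0],[0,0,0]],
    [[0.17,0,0],[0,0,0]],
    [[0.17,0,0],[0,0,0]],
    [[0,0,0.1],[0,0,0]],
    [[0,0,0.1],[0,0,0]],
    [[0,0,0],[0,0,0]],
    [[0,0,0],[0,0,0]]
  ]
}}

```text
clock: 3.68
ee_pos: [479.6, 273.2, 281.8]
ee_rot: [-3.139, 0.001, 1.59]
force: [0.0, -0.0, 0.9]
grip_width: 1.0
finger_force: 0.0
```

>>> {"api": "move_arm", "payload": {
  "increments": [
    [[0.025,0,0.1],[0,0,0]],
    [[0,0.002,0.12],[0,0,0]],
    [[0,0,0.12],[0,0,0]],
    [[0,0,0.1],[0,0,0]],
    [[0,0,0.05],[0,0,0]],
    [[0,0,0.034],[0,0,0]],
    [[0,0,0],[0,0,0]]
  ]
}}

```text
clock: 4.27
ee_pos: [480.6, 278.2, 177.4]
ee_rot: [-3.141, 0.0, 1.59]
force: [-0.5, -0.4, 0.1]
grip_width: 0.995
finger_force: 0.0
```

>>> {"api": "move_arm", "payload": {
  "increments": [
    [[0,0,0],[0,0,0]],
    [[0,0,0],[0,0,0]],
    [[0,0,0],[0,0,0]],
    [[0,0,0],[0,0,0]],
    [[0,0,0],[0,0,0]],
    [[0,0,0],[0,0,0]],
    [[0,0,0],[0,0,0]],
    [[0,0,0],[0,0,0]]
  ],
  "grip": 1,
  "newtons": 50
}}

```text
clock: 4.93
ee_pos: [480.6, 278.5, 178.1]
ee_rot: [3.141, -0.0, 1.59]
force: [-1.6, -2.1, 5.4]
grip_width: 0.276
finger_force: 49.3
```

>>> {"api": "move_arm", "payload": {
  "increments": [
    [[0,0,-0.03],[0,0,0]],
    [[0,0,-0.06],[0,0,0]],
    [[0,0,-0.12],[0,0,0]],
    [[0,0,-0.12],[0,0,0]],
    [[0,0,-0.12],[0,0,0]],
    [[0,0,-0.12],[0,0,0]],
    [[0,0,-0.12],[0,0,0]],
    [[0,0,-0.06],[0,0,0]],
    [[0,0,0],[0,0,0]],
    [[0,0,0],[0,0,0]]
  ]
}}

```text
clock: 5.77
ee_pos: [480.4, 278.4, 327.7]
ee_rot: [3.141, -0.0, 1.59]
force: [0.4, -0.0, -1.9]
grip_width: 0.272
finger_force: 49.4
```

Run:
```python
from h import *
im,d=get_image("scene"); np.savez("scene1.npz",im=im,d=d)
K,t,A=cal("scene"); s=state(); print(s["ee_pos"],s["force"],s["ft_torque"])
p=A.T@(np.array(s["ee_pos"])-[0,0,100]-t); u=K[0,0]*p[0]/-p[2]+K[0,2]; v=-K[1,1]*p[1]/-p[2]+K[1,2]; print(u,v)
u0,v0=int(u)-50,int(v)-75; print(u0,v0)
cv2.imwrite("pics/s1.png",cv2.resize(im[v0:v0+150,u0:u0+130][...,::-1],None,fx=4,fy=4,interpolation=cv2.INTER_CUBIC))
```

```text
[479.99331685 278.22974128 326.77789879] [-0.36106872  0.47220189 -1.51509208] [-0.01703386 -0.03092274  0.00056129]
182.1016691617436 203.24069666914326
132 128
```

View pics/s1.png

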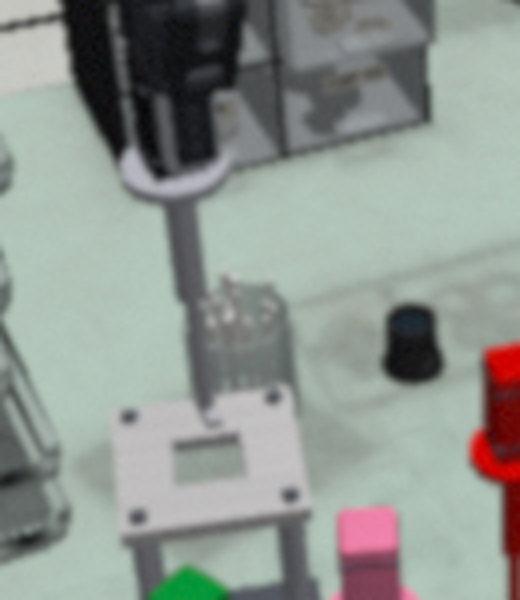

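Run:
```python
from h import *
z=np.load("scene1.npz"); P=cloud("scene",z["d"]).reshape(-1,3)
c=np.array([480,278])
for a,b in((155,162),(162,172),(172,180),(180,225),(230,280),(284,291)):
    q=P[(np.abs(P[:,:2]-c).max(1)<30)&(P[:,2]>a)&(P[:,2]<b)]
    print(a,b,len(q),q.min(0).round(1) if len(q) else'',q.max(0).round(1) if len(q) else'',q.mean(0).round(1) if len(q) else '')
```

```text
155 162 0   
162 172 26 [470.1 278.2 166.6] [492.  285.3 172. ] [477.8 282.2 169.4]
172 180 15 [477.6 280.  172.6] [481.9 285.6 179.9] [479.2 282.8 176.9]
180 225 89 [476.1 278.2 181.2] [483.8 285.6 224.1] [479.4 282.3 203.5]
230 280 200 [473.8 275.8 231.6] [483.  288.4 279.7] [476.9 283.  255.7]
284 291 6 [462.5 265.5 289. ] [470.2 289.9 290.5] [465.3 276.9 289.9]
```

Run:
```python
from h import *
def rect(P,x,y,w,a,b,n):
    q=P[(np.abs(P[:,0]-x)<w)&(np.abs(P[:,1]-y)<w)&(P[:,2]>a)&(P[:,2]<b)]
    r=cv2.minAreaRect(q[:,:2].astype(np.float32)); print(n,len(q),np.median(q[:,2]).round(1),np.round(r[0],1),np.round(r[1],1),round(r[2],1))
for f in("scene0","scene1","top0"):
    P=cloud(f[:-1],np.load(f+".npz")["d"]).reshape(-1,3); print(f)
    rect(P,480,280,60,134,144,"plate"); rect(P,480,279,25,194.5,203,"handle")
    rect(P,500,50,50,120,131,"rim"); rect(P,500,50,70,4,13,"foot")
    rect(P,484,-139,50,10,18,"nest")
```

```text
scene0
plate 1146 140.6 [480.5 284.2] [79.9 84.4] 76.8
handle 149 198.1 [482.2 282.1] [26.8 24.2] 1.4
rim 502 124.6 [502.8  53.5] [75.6 76.2] 86.7
foot 740 8.3 [483.4  50. ] [106.3 139.8] 0.0
nest 3 15.7 [ 524.7 -100.1] [1.4 2.8] 0.3
scene1
plate 1397 140.6 [481.3 284. ] [80.2 84.8] 76.8
handle 18 198.9 [479.  282.3] [5.7 3.7] 87.6
rim 494 124.7 [501.9  53.2] [75.2 75.6] 86.6
foot 732 8.3 [484.3  50.2] [108.1 138.8] 0.1
nest 114 13.4 [ 494.9 -102.4] [32.9 86.6] 62.7
top0
plate 1339 139.7 [479.9 280.8] [81.  80.6] 76.7
handle 162 197.3 [480.5 277.9] [24.4 23. ] 4.2
rim 548 124.2 [501.1  49.9] [73.9 74.6] 86.2
foot 959 6.9 [499.6  50.4] [139.5 138. ] 0.6
nest 322 13.4 [ 484.5 -139. ] [78.4 78.2] 87.9
```

The foot bar lies along world x: the cloud spans x 470–492 there, and the crop shows it end-on at about (210,412). I'll carry it over the slot and turn it to about 21°.

>>> {"api": "move_arm", "payload": {
  "increments": [
    [[-0.07,0.0086,0],[0,0,0]],
    [[-0.115,0.0086,0],[0,0,-0.05]],
    [[-0.115,0.0086,0],[0,0,0.05]],
    [[-0.12,0.0086,0],[0,0,0]],
    [[-0.12,0.0086,0],[0,0,0]],
    [[-0.12,0.0086,0],[0,0,0]],
    [[-0.12,0.0086,0],[0,0,0]],
    [[-0.12,0.0086,0],[0,0,0]],
    [[-0.12,0.0086,0],[0,0,0]],
    [[-0.07,0.0086,0],[0,0,0]],
    [[-0.05,0,0],[0,0,0]],
    [[0,0,0],[0,0,-0.085]],
    [[0,0,0],[0,0,-0.085]],
    [[0,0,0],[0,0,-0.085]],
    [[0,0,0],[0,0,-0.085]],
    [[0,0,0],[0,0,0]],
    [[0,0,0],[0,0,0]],
    [[0,0,0],[0,0,0]]
  ]
}}

```text
clock: 7.32
ee_pos: [503.0, 50.9, 327.1]
ee_rot: [-3.141, -0.0, 1.943]
force: [0.6, 0.1, -1.8]
grip_width: 0.273
finger_force: 49.3
```

```bash
cat >> h.py <<'E'
def tool(dw,yaw): # world shift -> tool fractions
    return (R.from_euler('xyz',[np.pi,0,yaw]).as_matrix().T@np.array(dw)/200).round(4)
E
python3 - <<'E'
from h import *
P=cloud("scene",get_image("scene")[1]).reshape(-1,3)
s=state(); c=s["ee_pos"]; y=s["ee_rot"][2]; print(c,y,s["force"],s["ft_torque"])
for a,b in((-163.5,-157.5),(-155,-105),(-96,-45),(-110,-104)):
    q=P[(np.abs(P[:,:2]-c[:2]).max(1)<30)&(P[:,2]>c[2]+a)&(P[:,2]<c[2]+b)]
    if len(q):print(a,b,len(q),q.min(0).round(1),q.max(0).round(1),q.mean(0).round(1),np.percentile(q[:,1],[5,95]).round(1))
print(tool([502-c[0],50.9-c[1],0],y))
E
```

```text
[503.00282396  50.91638299 327.19756488] 1.9435775644720437 [ 0.48136285  0.39637093 -2.11613784] [-0.00949388  0.018062    0.01426777]
-163.5 -157.5 23 [492.3  47.7 164.5] [514.1  60.4 169.6] [501.9  55.2 167.6] [49.4 59.8]
-155 -105 82 [497.2  50.4 172.8] [505.6  58.3 221.2] [501.   55.4 197.4] [52.5 58. ]
-96 -45 167 [495.   49.8 232.1] [505.8  61.7 281.7] [499.   56.7 256.6] [50.8 60.6]
-110 -104 10 [499.9  53.1 217.7] [505.6  58.  223. ] [501.4  56.  220.5] [53.8 57.9]
[ 0.0017 -0.0047 -0.    ]
```

>>> {"api": "move_arm", "payload": {
  "increments": [
    [[0.001,-0.0025,0.04],[0,0,0]],
    [[0,0,0.1],[0,0,0]],
    [[0,0,0.1],[0,0,0]],
    [[0,0,0.1],[0,0,0]],
    [[0,0,0.1],[0,0,0]],
    [[0,0,0.07],[0,0,0]],
    [[0,0,0.04],[0,0,0]],
    [[0,0,0.02],[0,0,0]],
    [[0,0,0],[0,0,0]],
    [[0,0,0],[0,0,0]],
    [[0,0,0],[0,0,0]]
  ]
}}

```text
clock: 8.28
ee_pos: [503.1, 50.9, 214.2]
ee_rot: [3.14, 0.001, 1.946]
force: [0.3, -0.3, -1.7]
grip_width: 0.273
finger_force: 49.2
```

>>> {"api": "move_arm", "payload": {
  "increments": [
    [[0,0,0.01],[0,0,0]],
    [[0,0,0.01],[0,0,0]],
    [[0,0,0.01],[0,0,0]],
    [[0,0,0.01],[0,0,0]],
    [[0,0,0.01],[0,0,0]],
    [[0,0,0],[0,0,0]],
    [[0,0,0],[0,0,0]],
    [[0,0,0],[0,0,0]],
    [[0,0,0],[0,0,0]]
  ]
}}

```text
clock: 9.03
ee_pos: [502.7, 50.9, 203.5]
ee_rot: [3.141, 0.0, 1.946]
force: [-0.0, -0.1, -1.6]
grip_width: 0.276
finger_force: 49.2
```

```bash
python3 -c "
from h import *
for i in range(4):
    get_image('top'); s=state(); print(s['ee_pos'].round(1),s['force'].round(2),s['ft_torque'].round(3))"
```

```text
[502.7  50.9 203.6] [ 0.07 -0.06 -1.97] [0.013 0.062 0.016]
[502.7  50.9 203.6] [-0.43  0.58 -1.98] [-0.016  0.02  -0.025]
[502.7  50.9 203.5] [-0.8  -0.4  -1.62] [-0.004 -0.02  -0.036]
[502.7  50.9 203.6] [-0.98 -0.45 -1.11] [-0.043 -0.018 -0.053]
```

>>> {"api": "move_arm", "payload": {
  "increments": [
    [[0,0,0.01],[0,0,0]],
    [[0,0,0.01],[0,0,0]],
    [[0,0,0.01],[0,0,0]],
    [[0,0,0],[0,0,0]],
    [[0,0,0],[0,0,0]],
    [[0,0,0],[0,0,0]]
  ]
}}

```text
clock: 9.73
ee_pos: [502.7, 50.9, 197.5]
ee_rot: [-3.142, -0.0, 1.946]
force: [0.6, -0.5, -0.5]
grip_width: 0.274
finger_force: 49.2
```

```bash
python3 -c "
from h import *
for i in range(4):
    get_image('top'); s=state(); print(s['ee_pos'].round(1),s['force'].round(2),s['ft_torque'].round(3))"
```

```text
[502.7  50.9 197.5] [ 0.82 -0.35 -0.52] [-0.038 -0.004 -0.056]
[502.7  50.9 197.5] [-0.47 -0.37 -0.98] [-0.018  0.014  0.059]
[502.7  50.9 197.5] [-0.1   0.37 -1.66] [-0.056 -0.003  0.006]
[502.7  50.9 197.5] [ 0.39 -1.12 -1.6 ] [ 0.041 -0.005 -0.035]
```

>>> {"api": "move_arm", "payload": {
  "increments": [
    [[0,0,0.01],[0,0,0]],
    [[0,0,0.01],[0,0,0]],
    [[0,0,0.01],[0,0,0]],
    [[0,0,0.01],[0,0,0]],
    [[0,0,0.01],[0,0,0]],
    [[0,0,0.01],[0,0,0]],
    [[0,0,0],[0,0,0]],
    [[0,0,0],[0,0,0]],
    [[0,0,0],[0,0,0]]
  ]
}}

```text
clock: 10.68
ee_pos: [502.7, 50.9, 185.5]
ee_rot: [3.142, 0.0, 1.946]
force: [0.1, -0.2, -1.3]
grip_width: 0.274
finger_force: 49.2
```

```bash
python3 -c "
from h import *
f=[]
for i in range(8):
    get_image('top'); s=state(); f.append(np.r_[s['ee_pos'],s['force'],s['ft_torque']*100])
print(np.mean(f,0).round(2))"
```

```text
[ 5.0269e+02  5.0920e+01  1.8556e+02 -6.0000e-02 -1.7000e-01 -1.4600e+00
 -1.4000e-01 -3.1000e-01 -9.6000e-01]
```

>>> {"api": "move_arm", "payload": {
  "increments": [
    [[0,0,0],[0,0,0.05]],
    [[0,0,0],[0,0,0.1]],
    [[0,0,0],[0,0,0.1]],
    [[0,0,0],[0,0,0.1]],
    [[0,0,0],[0,0,0.1]],
    [[0,0,0],[0,0,0.1]],
    [[0,0,0],[0,0,0.1]],
    [[0,0,0],[0,0,0.1]],
    [[0,0,0],[0,0,0.1]],
    [[0,0,0],[0,0,0.1]],
    [[0,0,0],[0,0,0.1]],
    [[0,0,0],[0,0,0.1]],
    [[0,0,0],[0,0,0.1]],
    [[0,0,0],[0,0,0.1]],
    [[0,0,0],[0,0,0.1]],
    [[0,0,0],[0,0,0.05]],
    [[0,0,0],[0,0,0]],
    [[0,0,0],[0,0,0]],
    [[0,0,0],[0,0,0]]
  ]
}}

```text
clock: 12.67
ee_pos: [502.6, 51.0, 185.5]
ee_rot: [-3.141, -0.0, 0.378]
force: [0.9, 1.9, -0.7]
grip_width: 0.275
finger_force: 49.3
```

```bash
cat > f.py <<'E'
from h import *
f=[]
for i in range(8):
    get_image('top'); s=state(); f.append(np.r_[s['ee_pos'],s['force'],s['ft_torque']*100])
print(np.mean(f,0).round(2),s['ee_rot'],s['clock'])
E
python3 f.py
```

```text
[ 5.0264e+02  5.0950e+01  1.8548e+02  2.9000e-01  1.2000e+00 -1.2400e+00
  3.5490e+01 -2.0700e+00  1.0000e-01] [-3.14156497e+00 -3.46786368e-05  3.75517494e-01] 13.0667
```

>>> {"api": "move_arm", "payload": {
  "increments": [
    [[0,-0.003,0],[0,0,0]],
    [[0,-0.003,0],[0,0,0]],
    [[0,0,0],[0,0,0]],
    [[0,0,0],[0,0,0]]
  ]
}}

```text
clock: 13.4
ee_pos: [502.2, 52.0, 185.5]
ee_rot: [3.142, 0.0, 0.375]
force: [-0.5, 0.0, -1.1]
grip_width: 0.274
finger_force: 49.2
```

```bash
python3 f.py
```

```text
[ 5.0221e+02  5.2010e+01  1.8548e+02 -1.0000e-02  7.0000e-02 -1.3700e+00
  1.7800e+00  4.9000e-01  8.3000e-01] [-3.14157666e+00  1.26197558e-05  3.75282762e-01] 13.8
```

>>> {"api": "move_arm", "payload": {
  "increments": [
    [[-0.005,0,-0.01],[0,0,0]],
    [[0,0,-0.01],[0,0,0]],
    [[0,0,-0.01],[0,0,0]],
    [[0,0,-0.01],[0,0,0]],
    [[0,0,-0.01],[0,0,0]],
    [[0,0,-0.008],[0,0,0]],
    [[0,0,-0.008],[0,0,0]],
    [[0,0,-0.008],[0,0,0]],
    [[0,0,-0.008],[0,0,0]],
    [[0,0,0],[0,0,0]],
    [[0,0,0],[0,0,0]],
    [[0,0,0],[0,0,0]]
  ]
}}

```text
clock: 14.8
ee_pos: [501.2, 51.7, 201.8]
ee_rot: [-3.142, 0.0, 0.375]
force: [1.0, 0.2, -4.4]
grip_width: 0.275
finger_force: 49.1
```

```bash
python3 f.py
```

```text
[ 5.0125e+02  5.1660e+01  2.0181e+02  3.5000e-01 -1.0000e-01 -3.8800e+00
  9.3000e-01  1.9800e+00  2.3200e+00] [-3.14156625e+00  5.91784737e-06  3.75250895e-01] 15.2
```

>>> {"api": "move_arm", "payload": {
  "increments": [
    [[0,0,-0.01],[0,0,0]],
    [[0,0,-0.02],[0,0,0]],
    [[0,0,-0.02],[0,0,0]],
    [[0,0,-0.02],[0,0,0]],
    [[0,0,-0.02],[0,0,0]],
    [[0,0,-0.02],[0,0,0]],
    [[0,0,-0.02],[0,0,0]],
    [[0,0,-0.02],[0,0,0]],
    [[0,0,-0.02],[0,0,0]],
    [[0,0,-0.02],[0,0,0]],
    [[0,0,-0.01],[0,0,0]],
    [[0,0,0],[0,0,0]],
    [[0,0,0],[0,0,0]]
  ]
}}

```text
clock: 16.28
ee_pos: [501.3, 51.7, 241.9]
ee_rot: [3.142, -0.0, 0.375]
force: [1.3, -0.0, -3.5]
grip_width: 0.279
finger_force: 49.1
```

```bash
python3 f.py
```

```text
[ 5.0119e+02  5.1670e+01  2.4171e+02  2.7000e-01 -8.0000e-02 -4.0300e+00
 -9.3000e-01  5.8000e-01 -2.0000e-02] [-3.14148361e+00  1.62572100e-04  3.75293123e-01] 16.6833
```

>>> {"api": "move_arm", "payload": {
  "increments": [
    [[0,0,-0.01],[0,0,0]],
    [[0,0,-0.02],[0,0,0]],
    [[0,0,-0.03],[0,0,0]],
    [[0,0,-0.03],[0,0,0]],
    [[0,0,-0.03],[0,0,0]],
    [[0,0,-0.03],[0,0,0]],
    [[0,0,-0.03],[0,0,0]],
    [[0,0,-0.03],[0,0,0]],
    [[0,0,-0.03],[0,0,0]],
    [[0,0,-0.03],[0,0,0]],
    [[0,0,-0.03],[0,0,0]],
    [[0,0,-0.03],[0,0,0]],
    [[0,0,-0.03],[0,0,0]],
    [[0,0,-0.03],[0,0,0]],
    [[0,0,-0.03],[0,0,0]],
    [[0,0,-0.03],[0,0,0]],
    [[0,0,-0.02],[0,0,0]],
    [[0,0,-0.01],[0,0,0]],
    [[0,0,0],[0,0,0]],
    [[0,0,0],[0,0,0]]
  ]
}}

```text
clock: 18.35
ee_pos: [501.2, 51.7, 337.8]
ee_rot: [-3.142, 0.0, 0.375]
force: [0.4, -0.3, -3.9]
grip_width: 0.269
finger_force: 49.1
```

```bash
python3 f.py
python3 - <<'E'
from h import *
im,d=get_image("scene"); P=cloud("scene",d).reshape(-1,3)
q=P[(abs(P[:,0]-502)<45)&(abs(P[:,1]-52)<45)&(P[:,2]>130)&(P[:,2]<185)]
print(len(q),q.min(0),q.max(0))
K,t,A=cal("scene"); s=state()
p=A.T@(np.array(s["ee_pos"])-[0,0,150]-t); u=int(K[0,0]*p[0]/-p[2]+K[0,2]); v=int(-K[1,1]*p[1]/-p[2]+K[1,2])
cv2.imwrite("pics/s2.png",cv2.resize(im[v-75:v+75,u-75:u+75][...,::-1],None,fx=4,fy=4,interpolation=cv2.INTER_CUBIC))
E
```

```text
[ 5.0117e+02  5.1670e+01  3.3765e+02  1.4000e-01 -5.0000e-02 -3.6700e+00
 -2.1100e+00  1.4100e+00  1.2800e+00] [-3.14154821e+00  1.61444224e-04  3.75272372e-01] 18.75
689 [474.54011393  25.4425001  148.73821882] [532.90871991  81.08709284 184.98281241]
```

View pics/s2.png

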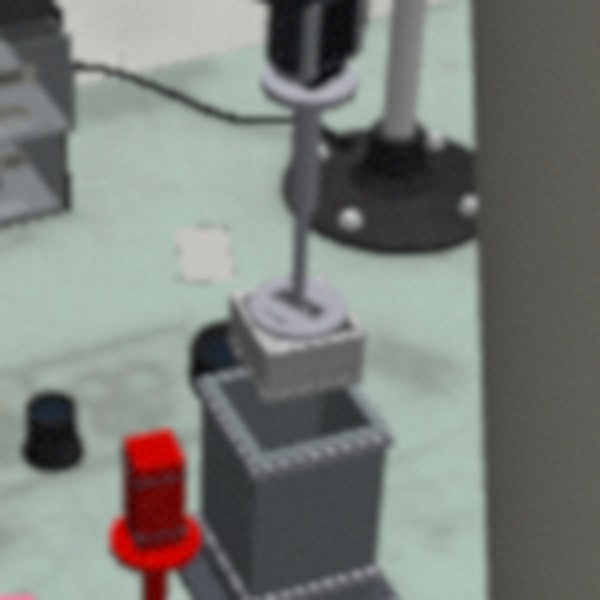

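The picture shows the carrier hanging level at (300,340), clear of the rim, with the foot across the slot.

Run:
```python
from h import *
im,d=get_image("scene"); P=cloud("scene",d).reshape(-1,3)
q=P[(abs(P[:,0]-502)<45)&(abs(P[:,1]-55)<45)]
for a,b in((150,177),(177,190),(181,188)):
    r=q[(q[:,2]>a)&(q[:,2]<b)]; print(a,b,len(r),np.median(r[:,2]).round(1),cv2.minAreaRect(r[:,:2].astype(np.float32)),r.mean(0).round(1))
for y in(.375,): print(tool([484.4-501,-139-50.5,0],y))
```

```text
150 177 403 163.7 ((503.7600402832031, 54.01197052001953), (50.713768005371094, 53.04079818725586), 84.25068664550781) [489.8  61.1 163.7]
177 190 434 184.4 ((503.7977600097656, 53.69776916503906), (50.37921142578125, 51.299285888671875), 83.3564224243164) [499.4  56.5 183.4]
181 188 314 185.2 ((503.19415283203125, 54.06865692138672), (49.1084098815918, 49.28181838989258), 83.43388366699219) [501.1  55.3 184.9]
[-0.4243  0.8513  0.    ]
```

>>> {"api": "move_arm", "payload": {
  "increments": [
    [[-0.008,0.016,0],[0,0,0]],
    [[-0.017,0.033,0],[0,0,0]],
    [[-0.025,0.049,0],[0,0,0]],
    [[-0.033,0.065,0],[0,0,0]],
    [[-0.033,0.065,0],[0,0,0]],
    [[-0.033,0.065,0],[0,0,0]],
    [[-0.033,0.065,0],[0,0,0]],
    [[-0.033,0.065,0],[0,0,0]],
    [[-0.033,0.065,0],[0,0,0]],
    [[-0.033,0.065,0],[0,0,0]],
    [[-0.033,0.065,0],[0,0,0]],
    [[-0.033,0.065,0],[0,0,0]],
    [[-0.033,0.065,0],[0,0,0]],
    [[-0.025,0.049,0],[0,0,0]],
    [[-0.017,0.033,0],[0,0,0]],
    [[-0.008,0.019,0],[0,0,0]],
    [[0,0,0],[0,0,0]],
    [[0,0,0],[0,0,0]]
  ]
}}

```text
clock: 20.35
ee_pos: [483.5, -137.7, 337.9]
ee_rot: [-3.141, -0.0, 0.375]
force: [-0.9, -0.7, -4.0]
grip_width: 0.272
finger_force: 49.3
```

```bash
python3 f.py
python3 - <<'E'
from h import *
for n in("scene","top"):
    P=cloud(n,get_image(n)[1]).reshape(-1,3); q=P[(abs(P[:,0]-485)<45)&(abs(P[:,1]+138)<45)]
    for a,b in((146,177),(181,188),(10,18)):
        r=q[(q[:,2]>a)&(q[:,2]<b)]
        if len(r)>5: print(n,a,b,len(r),np.round(cv2.minAreaRect(r[:,:2].astype(np.float32))[0],1),np.round(cv2.minAreaRect(r[:,:2].astype(np.float32))[1:][0],1),r.min(0).round(1))
E
```

```text
[ 4.8353e+02 -1.3740e+02  3.3788e+02  2.1000e-01  2.0000e-02 -3.6800e+00
 -1.0000e+00 -6.0000e-01  1.9100e+00] [-3.14154501e+00 -1.04339338e-05  3.75715905e-01] 20.75
top 146 177 154 [ 484.2 -132.1] [37.5 49.3] [ 458.2 -150.8  148.2]
top 181 188 196 [ 484.2 -126.1] [48.3 27.2] [ 460.1 -140.   181. ]
top 10 18 192 [ 484.8 -138.8] [78.  78.1] [ 445.7 -177.6   10. ]
```

>>> {"api": "move_arm", "payload": {
  "increments": [
    [[0,0,0.01],[0,0,0]],
    [[0,0,0.025],[0,0,0]],
    [[0,0,0.04],[0,0,0]],
    [[0,0,0.045],[0,0,0]],
    [[0,0,0.045],[0,0,0]],
    [[0,0,0.045],[0,0,0]],
    [[0,0,0.045],[0,0,0]],
    [[0,0,0.045],[0,0,0]],
    [[0,0,0.045],[0,0,0]],
    [[0,0,0.045],[0,0,0]],
    [[0,0,0.045],[0,0,0]],
    [[0,0,0.045],[0,0,0]],
    [[0,0,0.045],[0,0,0]],
    [[0,0,0.045],[0,0,0]],
    [[0,0,0.04],[0,0,0]],
    [[0,0,0.025],[0,0,0]],
    [[0,0,0.015],[0,0,0]],
    [[0,0,0],[0,0,0]],
    [[0,0,0],[0,0,0]]
  ]
}}

```text
clock: 22.43
ee_pos: [483.6, -137.9, 208.0]
ee_rot: [3.142, -0.0, 0.375]
force: [0.2, -0.5, -3.9]
grip_width: 0.275
finger_force: 49.3
```

```bash
python3 f.py
python3 - <<'E'
from h import *
for n in("top",):
    P=cloud(n,get_image(n)[1]).reshape(-1,3); q=P[(abs(P[:,0]-485)<32)&(abs(P[:,1]+138)<32)]
    for a,b in((17,36),(20,55),(40,60)):
        r=q[(q[:,2]>a)&(q[:,2]<b)]
        if len(r)>5: print(n,a,b,len(r),np.round(cv2.minAreaRect(r[:,:2].astype(np.float32))[0],1),np.round(cv2.minAreaRect(r[:,:2].astype(np.float32))[1:][0],1),r.min(0).round(1),r.max(0).round(1))
E
```

```text
[ 4.8366e+02 -1.3789e+02  2.0818e+02 -1.1000e-01 -1.9000e-01 -3.9000e+00
  2.4600e+00  3.5800e+00  6.3000e-01] [ 3.14138175e+00 -2.44962754e-04  3.75236743e-01] 22.8333
top 17 36 50 [ 481.7 -116.4] [55.1 21.6] [ 459.2 -135.7   19.4] [ 511.3 -111.7   35.8]
top 20 55 188 [ 485.5 -126.4] [25.  50.5] [ 459.2 -137.    20.1] [ 511.3 -111.7   55. ]
top 40 60 159 [ 484.5 -124.3] [50.9 24.4] [ 459.4 -137.    40.8] [ 510.2 -112.6   59. ]
```

>>> {"api": "move_arm", "payload": {
  "increments": [
    [[0,0,0.015],[0,0,0]],
    [[0,0,0.015],[0,0,0]],
    [[0,0,0.01],[0,0,0]],
    [[0,0,0.01],[0,0,0]],
    [[0,0,0.01],[0,0,0]],
    [[0,0,0.01],[0,0,0]],
    [[0,0,0.01],[0,0,0]],
    [[0,0,0.01],[0,0,0]],
    [[0,0,0],[0,0,0]],
    [[0,0,0],[0,0,0]]
  ]
}}

```text
clock: 23.72
ee_pos: [483.5, -137.8, 189.9]
ee_rot: [-3.142, -0.0, 0.375]
force: [-0.4, 0.6, -1.6]
grip_width: 0.275
finger_force: 49.5
```

```bash
python3 f.py
```

```text
[ 4.8356e+02 -1.3786e+02  1.8999e+02 -3.0000e-02 -1.2000e-01 -1.7000e+00
 -7.2000e-01  1.0100e+00 -1.1100e+00] [ 3.14149758e+00 -1.37102265e-04  3.75257322e-01] 24.1167
```

>>> {"api": "move_arm", "payload": {
  "increments": [
    [[0,0,0.018],[0,0,0]],
    [[0,0,0.018],[0,0,0]],
    [[0,0,0],[0,0,-0.05]],
    [[0,0,0],[0,0,-0.1]],
    [[0,0,0],[0,0,-0.1]],
    [[0,0,0],[0,0,-0.1]],
    [[0.002,0.002,0],[0,0,-0.1]],
    [[0.002,0.002,0],[0,0,-0.1]],
    [[0,0,0],[0,0,-0.1]],
    [[0,0,0],[0,0,-0.1]],
    [[0,0,0],[0,0,-0.1]],
    [[0,0,0],[0,0,-0.1]],
    [[0,0,0],[0,0,-0.1]],
    [[-0.002,0.002,0],[0,0,-0.1]],
    [[-0.002,0.002,0],[0,0,-0.1]],
    [[0,0,0],[0,0,-0.1]],
    [[0,0,0],[0,0,-0.1]],
    [[0,0,0],[0,0,-0.05]],
    [[0,0,0],[0,0,0]],
    [[0,0,0],[0,0,0]]
  ]
}}

```text
clock: 25.78
ee_pos: [485.3, -138.6, 182.4]
ee_rot: [-3.141, -0.0, 1.944]
force: [-0.1, 0.2, -1.7]
grip_width: 0.272
finger_force: 49.6
```

```bash
python3 f.py
```

```text
[ 4.8536e+02 -1.3865e+02  1.8259e+02  6.0000e-02 -1.8000e-01 -1.6800e+00
 -1.3800e+00 -4.6000e-01  1.1200e+00] [-3.14157066e+00 -2.71490437e-05  1.94561918e+00] 26.1833
```

>>> {"api": "move_arm", "payload": {
  "increments": [
    [[0,0,-0.015],[0,0,0]],
    [[0,0,-0.015],[0,0,0]],
    [[0,0,-0.01],[0,0,0]],
    [[0,0,-0.008],[0,0,0]],
    [[0,0,-0.008],[0,0,0]],
    [[0,0,-0.008],[0,0,0]],
    [[0,0,-0.008],[0,0,0]],
    [[0,0,0],[0,0,0]],
    [[0,0,0],[0,0,0]]
  ]
}}

```text
clock: 26.93
ee_pos: [485.4, -138.7, 197.1]
ee_rot: [3.142, 0.0, 1.946]
force: [-0.0, -0.0, 0.2]
grip_width: 0.275
finger_force: 49.6
```

```bash
python3 f.py
```

```text
[ 4.8535e+02 -1.3864e+02  1.9701e+02 -3.0000e-02  1.2000e-01 -1.8200e+00
  3.9000e-01  9.0000e-02 -7.8000e-01] [-3.14151672e+00 -6.85466618e-05  1.94605039e+00] 27.3333
```

>>> {"api": "move_arm", "payload": {
  "increments": [
    [[0,0,-0.01],[0,0,0]],
    [[0,0,-0.01],[0,0,0]],
    [[0,0,-0.01],[0,0,0]],
    [[0,0,-0.01],[0,0,0]],
    [[0,0,-0.01],[0,0,0]],
    [[0,0,-0.015],[0,0,0]],
    [[0,0,-0.02],[0,0,0]],
    [[0,0,-0.02],[0,0,0]],
    [[0,0,0],[0,0,0]],
    [[0,0,0],[0,0,0]]
  ]
}}

```text
clock: 28.17
ee_pos: [485.5, -138.7, 218.4]
ee_rot: [3.141, 0.0, 1.946]
force: [-0.8, -0.4, -1.6]
grip_width: 0.276
finger_force: 49.6
```

```bash
python3 f.py;  python3 - <<'E'
from h import *
for n in("top",):
    P=cloud(n,get_image(n)[1]).reshape(-1,3); q=P[(abs(P[:,0]-485)<32)&(abs(P[:,1]+138)<32)]
    for a,b in((17,60),(34,60)):
        r=q[(q[:,2]>a)&(q[:,2]<b)]
        if len(r)>5: print(n,a,b,len(r),np.median(r[:,2]),r.min(0).round(1),r.max(0).round(1))
E
```

```text
[ 4.8533e+02 -1.3862e+02  2.1798e+02 -1.3000e-01 -2.9000e-01 -1.1700e+00
  8.0000e-02 -1.1200e+00  1.4000e-01] [-3.14148470e+00 -1.25521544e-04  1.94610374e+00] 28.5667
top 17 60 325 38.398329160451794 [ 459.1 -147.8   17.3] [ 510.4 -111.7   59.7]
top 34 60 258 39.271035355158006 [ 460.2 -147.    34. ] [ 509.4 -113.    59.7]
```

>>> {"api": "move_arm", "payload": {
  "increments": [
    [[0,0,-0.05],[0,0,0]],
    [[0,0,-0.1],[0,0,0]],
    [[0,0,-0.1],[0,0,0]],
    [[0,0,-0.1],[0,0,0.085]],
    [[0,0,-0.1],[0,0,0.085]],
    [[0,0,-0.1],[0,0,0.085]],
    [[0,0,-0.05],[0,0,0.085]],
    [[0,0,0],[0,0,0]],
    [[0,0,0],[0,0,0]]
  ]
}}

```text
clock: 29.37
ee_pos: [485.4, -138.7, 338.0]
ee_rot: [3.141, 0.0, 1.593]
force: [0.0, 0.4, -1.7]
grip_width: 0.28
finger_force: 49.7
```

Run:
```python
from h import *
s=state(); print(s['ee_pos'],s['ee_rot'],s['clock']); print(tool(np.array([480.5,279.3,s['ee_pos'][2]])-s['ee_pos'],s['ee_rot'][2]))
im,d=get_image("top"); P=cloud("top",d).reshape(-1,3); q=P[(abs(P[:,0]-485)<32)&(abs(P[:,1]+138)<32)&(P[:,2]>34)&(P[:,2]<50)]
print(cv2.minAreaRect(q[:,:2].astype(np.float32)),np.median(q[:,2]))
```

```text
[ 485.40035918 -138.65465422  337.9875976 ] [3.14104288e+00 2.51972850e-04 1.59279540e+00] 29.3667
[2.0898 0.0215 0.    ]
((483.71148681640625, -138.92897033691406), (49.58888244628906, 49.96174621582031), 83.69808197021484) 39.27234331868863
```

>>> {"api": "move_arm", "payload": {
  "increments": [
    [[0.05,0,0],[0,0,0]],
    [[0.1,0.01,0],[0,0,0]],
    [[0.15,0.0115,0],[0,0,0]],
    [[0.15,0,0],[0,0,0]],
    [[0.15,0,0],[0,0,0]],
    [[0.15,0,0],[0,0,0]],
    [[0.15,0,0],[0,0,0]],
    [[0.15,0,0],[0,0,0]],
    [[0.15,0,0],[0,0,0]],
    [[0.15,0,0],[0,0,0]],
    [[0.15,0,0],[0,0,0]],
    [[0.15,0,0],[0,0,0]],
    [[0.15,0,0],[0,0,0]],
    [[0.15,0,0],[0,0,0]],
    [[0.09,0,0],[0,0,0]],
    [[0.05,0,0],[0,0,0]],
    [[0,0,0],[0,0,0]],
    [[0,0,0],[0,0,0]]
  ]
}}

```text
clock: 30.92
ee_pos: [481.2, 279.3, 337.3]
ee_rot: [-3.14, 0.001, 1.592]
force: [-0.0, -0.5, -1.6]
grip_width: 0.281
finger_force: 49.7
```

Run:
```python
from h import *
s=state(); print(s['ee_pos'],s['ee_rot'],s['clock']); print(tool(np.array([480.5,279.3,178.5])-s['ee_pos'],s['ee_rot'][2]))
```

```text
[481.15694127 279.28670985 337.31353092] [-3.14033504e+00  7.91941845e-04  1.59172900e+00] 30.9167
[ 1.000e-04 -3.300e-03  7.941e-01]
```

Lower to 4 mm above the plate, then gently down onto it.

>>> {"api": "move_arm", "payload": {
  "increments": [
    [[0,-0.003,0.03],[0,0,0]],
    [[0,0,0.06],[0,0,0]],
    [[0,0,0.09],[0,0,0]],
    [[0,0,0.09],[0,0,0]],
    [[0,0,0.09],[0,0,0]],
    [[0,0,0.09],[0,0,0]],
    [[0,0,0.09],[0,0,0]],
    [[0,0,0.09],[0,0,0]],
    [[0,0,0.06],[0,0,0]],
    [[0,0,0.05],[0,0,0]],
    [[0,0,0.03],[0,0,0]],
    [[0,0,0],[0,0,0]],
    [[0,0,0],[0,0,0]]
  ]
}}

```text
clock: 32.0
ee_pos: [481.2, 279.0, 184.3]
ee_rot: [3.142, -0.0, 1.59]
force: [0.7, -0.9, -1.8]
grip_width: 0.272
finger_force: 49.6
```

>>> {"api": "move_arm", "payload": {
  "increments": [
    [[0,0,0.005],[0,0,0]],
    [[0,0,0.005],[0,0,0]],
    [[0,0,0.005],[0,0,0]],
    [[0,0,0.005],[0,0,0]],
    [[0,0,0],[0,0,0]],
    [[0,0,0],[0,0,0]]
  ]
}}

```text
clock: 32.5
ee_pos: [481.0, 279.4, 180.1]
ee_rot: [-3.142, 0.0, 1.59]
force: [-0.7, -0.6, -1.7]
grip_width: 0.272
finger_force: 49.6
```

>>> {"api": "move_arm", "payload": {
  "increments": [
    [[0,0,0.004],[0,0,0]],
    [[0,0,0.004],[0,0,0]],
    [[0,0,0.003],[0,0,0]],
    [[0,0,0],[0,0,0]],
    [[0,0,0],[0,0,0]]
  ]
}}

```text
clock: 32.92
ee_pos: [481.1, 279.4, 178.0]
ee_rot: [3.141, -0.0, 1.59]
force: [-1.3, -1.6, 3.3]
grip_width: 0.276
finger_force: 50.1
```

>>> {"api": "move_arm", "payload": {
  "increments": [
    [[0,0,0],[0,0,0]],
    [[0,0,0],[0,0,0]],
    [[0,0,0],[0,0,0]],
    [[0,0,0],[0,0,0]],
    [[0,0,0],[0,0,0]],
    [[0,0,0],[0,0,0]],
    [[0,0,0],[0,0,0]],
    [[0,0,0],[0,0,0]]
  ],
  "grip": -1
}}

```text
clock: 33.58
ee_pos: [481.1, 279.3, 177.9]
ee_rot: [3.142, -0.0, 1.59]
force: [0.8, 0.1, -0.0]
grip_width: 1.004
finger_force: 0.0
```

>>> {"api": "move_arm", "payload": {
  "increments": [
    [[0,0,-0.03],[0,0,0]],
    [[0,0,-0.06],[0,0,0]],
    [[0,0,-0.12],[0,0,0]],
    [[0,0,-0.12],[0,0,0]],
    [[0,0,-0.12],[0,0,0]],
    [[0,0,-0.12],[0,0,0]],
    [[0,0,-0.06],[0,0,0]],
    [[-0.1,0,0],[0,0,0]],
    [[-0.15,0,0],[0,0,0]],
    [[-0.15,0,0],[0,0,0]],
    [[-0.15,0,0],[0,0,0]],
    [[-0.1,0,0],[0,0,0]],
    [[0,0,0],[0,0,0]],
    [[0,0,0],[0,0,0]]
  ]
}}

```text
clock: 34.75
ee_pos: [483.6, 148.6, 304.4]
ee_rot: [3.141, -0.0, 1.588]
force: [-0.7, 0.3, -0.7]
grip_width: 1.002
finger_force: 0.0
```

Run:
```python
from h import *
im,d=get_image("top"); P=cloud("top",d).reshape(-1,3)
for n,x,y,w,a,b in(("handle",480,279,25,193,203),("plate",480,280,60,134,144),("carrier",485,-139,32,34,50),("jar",652,215,40,20,120),("loupe",648,119,30,15,60),("lens",658,2,40,15,60)):
    q=P[(abs(P[:,0]-x)<w)&(abs(P[:,1]-y)<w)&(P[:,2]>a)&(P[:,2]<b)]
    r=cv2.minAreaRect(q[:,:2].astype(np.float32)); print(n,len(q),np.median(q[:,2]).round(1),np.round(r[0],1),np.round(r[1],1),round(r[2],1))
cv2.imwrite("pics/end.png",cv2.resize(im[...,::-1],(800,600)))
print(state()['clock'],state()['grip_width'])
```

```text
handle 7 194.6 [478.2 267.9] [11.1  0.5] 4.1
plate 530 139.7 [471.4 260.5] [37.8 73.3] 77.3
carrier 419 39.2 [ 483.6 -139.2] [50.  49.8] 83.6
jar 0 nan [0. 0.] [0. 0.] 0.0
loupe 0 nan [0. 0.] [0. 0.] 0.0
lens 468 29.8 [658.1   1.6] [49.7 50. ] 0.6
34.8 1.0027754058066174
  return _methods._mean(a, axis=axis, dtype=dtype,
  ret = ret.dtype.type(ret / rcount)
```

View pics/end.png

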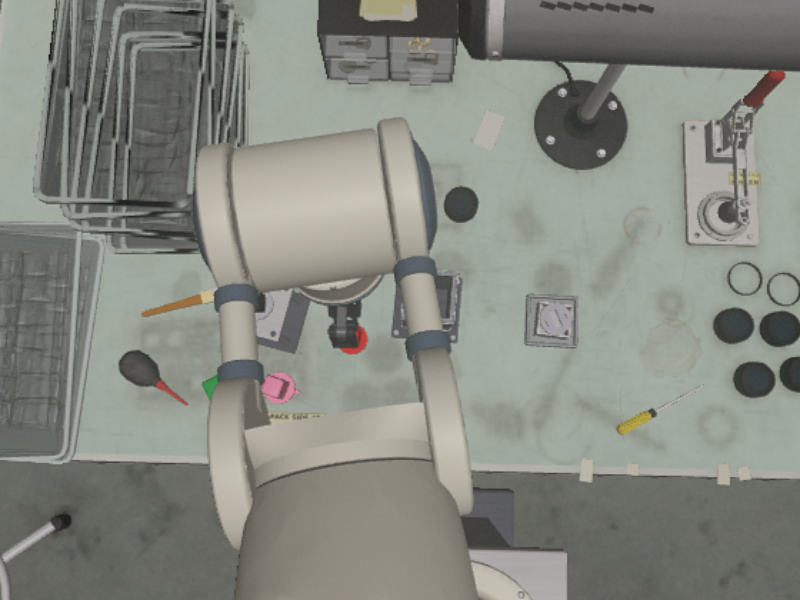

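The carrier stands in the nest at about (553,321). The stand is hidden by the arm, so I'll check it with the scene camera after backing off further.

>>> {"api": "move_arm", "payload": {
  "increments": [
    [[-0.1,0,0],[0,0,0]],
    [[-0.15,0,0],[0,0,0]],
    [[-0.15,0,0],[0,0,0]],
    [[-0.15,0,0],[0,0,0]],
    [[-0.15,0,0],[0,0,0]],
    [[-0.15,0,0],[0,0,0]],
    [[-0.15,0,0],[0,0,0]],
    [[-0.15,0,0],[0,0,0]],
    [[-0.1,0,0],[0,0,0]],
    [[-0.05,0,0],[0,0,0]],
    [[0,0,0],[0,0,0]],
    [[0,0,0],[0,0,0]],
    [[0,0,0],[0,0,0]]
  ]
}}

```text
clock: 35.88
ee_pos: [488.6, -109.3, 303.9]
ee_rot: [-3.141, -0.0, 1.591]
force: [-0.3, 1.0, -0.1]
grip_width: 0.999
finger_force: 0.0
```

Run:
```python
from h import *
im,d=get_image("top"); P=cloud("top",d).reshape(-1,3)
for n,x,y,w,a,b in(("handle",480,279,25,193,203),("plate",480,280,60,134,144),("jar",652,215,40,20,120),("loupe",648,119,30,15,60)):
    q=P[(abs(P[:,0]-x)<w)&(abs(P[:,1]-y)<w)&(P[:,2]>a)&(P[:,2]<b)]
    if len(q)>3:
        r=cv2.minAreaRect(q[:,:2].astype(np.float32)); print(n,len(q),np.median(q[:,2]).round(1),np.round(r[0],1),np.round(r[1],1),round(r[2],1))
print(state()['clock'],state()['ee_pos'])
```

```text
handle 172 197.3 [479.2 279.7] [22.3 24.2] 2.0
plate 1358 139.8 [480.  280.8] [80.9 80.4] 76.8
jar 561 55.0 [651.4 215.6] [57.5 57.4] 53.6
loupe 173 31.5 [649.1 119. ] [28.4 28.6] 49.9
35.9333 [ 488.60801458 -109.24554752  303.8939954 ]
```

Everything measures in place, so I'm handing in.

```bash
python3 -c "
from rig import *
print(finish_job())"
```

```text
the job is handed in; nothing more can be done
None
```

I handed the job in at about 36 s: by camera the carrier stands about 1 mm from the nest's centre, the picker hangs in its stand, and the lens barrel, loupe and swab jar have not moved; the hand-in returned no verdict.

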